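# Draw the pastry brush, dip it and hold it slanted over the plate

### The job

Draw the pastry brush, the tallest tool in the wooden stand, up out of its hole and dip its bristles briefly into the white mug, at least 3 cm below the rim. Then lean the brush over to about 45 degrees with the bristles lower than the handle, and finish still holding it there, motionless, its bristle tip raised about 12 cm above the middle of the dinner plate on the right. Leave the other tools in the stand, and do not knock over or push away the mug, the plate or anything else.

Things in the scene. Friction and masses are not known exactly. Their poses are not given: they have to be found in the camera images.
- brush_grip (a point): pastry brush, 207 mm long, upright, bristles down, in one of the stand's three holes, the tallest tool there. Point in the upper handle, 180 mm above the bristle tip, 27 mm below the top end. z along the brush towards the handle end. Pale wooden handle, flat-sided from 95 mm above the tip up: 12 mm thick along x, 18 mm wide along y
- brush_tip (a point): centre of the brush's bristle end, 180 mm below brush_grip along the brush; z points to the handle end. Bristles and the steel ferrule above them are round, 25 mm in diameter, up to 66 mm above the tip, narrowing above. All stiff; the brush weighs about 70 g
- stand: dark wooden stand fixed to the counter, 76 x 196 mm, 67 mm high: two boards on four steel posts, open between. Origin under its centre; y along its row of holes at y = -60, 0, +60 mm, 29 mm wide, through the upper board and 10 mm into the lower one. Tools stand 8 mm above the counter and come straight up; the brush is in any one hole
- dipper: wooden honey dipper with a ribbed head and a thin round handle ending in a ball, 145 mm long (its top 153 mm above the counter), standing head down in another hole of the stand; origin at its lower end, z up. Stays there
- muddler: plain wooden muddler, 130 mm long and 25 mm thick, standing in the third hole of the stand; origin at its lower end, z up. Stays there
- mug_mouth (a point): centre of the mouth of the white mug that stands upright and empty, loose, about 0.23 kg: 91 mm high, 86 mm in outer diameter, clear opening about 60 mm wide, inner floor 7 mm above the counter. This point lies at rim height; z up, the handle sticks out to -y by 73 mm from this point
- plate_mid (a point): centre of the loose tan dinner plate lying by itself in front of the robot to the right, 265 mm in diameter, 19 mm high; this point lies 10 mm above the counter
- creamer: white jug with a handle, 85 mm high, a bystander; origin under its middle
- salt: shaker, 44 mm wide, 90 mm high, a bystander; origin under its middle
- pepper: another shaker of the same size, a bystander; origin under its middle
- brush: the same pastry brush; origin at its bristle tip, z to the handle end
- mug: the same white mug; origin under its middle (handle included), z up; mouth centre at y = +15 mm
- plate: the same dinner plate; origin under its centre
Mind the look-alikes: they are no part of the job. What is shaped like the brush but blue or red is not meant.

How it is judged (in metres and radians):
On the way, in this order (a step that is already met when the one before it is completed fails the run):
1. the brush is held, drawn clear of the stand (contact force between the fingers and brush above 1 N and z of brush_tip in the frame of stand above 0.072 m), for 0.1 s.
2. the held brush's bristles are dipped into the mug, at least 25 mm below the rim (contact force between the fingers and brush above 1 N and z of brush_tip in the frame of mug_mouth below -0.025 m and horizontal distance between brush_tip and mug_mouth below 0.035 m), for 0.1 s.
At the end, for the whole second after the job is handed in: The fingers alone hold the brush, still (under 3 cm/s), leaning 32 to 60 degrees from upright, bristles lower; its tip is 8 to 20 cm above the counter and within 7 cm (from above) of the plate centre. The mug stands upright; all other things are within 4 cm of their start (contact force between the fingers and brush above 1 N and angle between brush_tip's own z axis and vertical between 0.56 and 1.05 rad and height (world z) of brush_tip between 0.08 and 0.2 m and horizontal distance between brush_tip and plate_mid below 0.07 m and linear speed of brush below 0.03 m/s and contact force between brush and plate below 0.1 N and contact force between brush and mug below 0.1 N and contact force between brush and stand below 0.1 N and contact force between brush and dipper below 0.1 N and contact force between brush and muddler below 0.1 N and contact force between brush and creamer below 0.1 N and contact force between brush and salt below 0.1 N and contact force between brush and pepper below 0.1 N and horizontal distance between brush_tip and mug_mouth above 0.06 m and distance of each of mug_mouth, plate_mid, dipper, muddler, creamer, salt, pepper from where it was at the start of the episode below 0.04 m and angle between mug_mouth's own z axis and vertical below 0.1 rad); the arm keeps its last pose, push and grip.
It fails at once if the mug is tipped or pushed more than 4 cm (distance of mug_mouth from where it was at the start of the episode above 0.04 m or angle between mug_mouth's own z axis and vertical above 0.25 rad).
It fails at once if the plate is pushed more than 4 cm (distance of plate_mid from where it was at the start of the episode above 0.04 m).
It fails at once if another tool is taken out of the stand (distance of any of dipper, muddler from where it was at the start of the episode above 0.04 m).
It fails at once if the jug or a shaker is pushed more than 4 cm (distance of any of creamer, salt, pepper from where it was at the start of the episode above 0.04 m).
It also fails if it takes over 40 s, if anything falls off the work surface, if the arm or the gripper's body presses on something with over 40 N, if the wrist force passes 120 N, or if a joint passes its speed limit or range.

### The arm

A 6-joint arm with a two-finger parallel gripper is mounted at the origin on a cart in front of the work surface, level with it; the furniture and walls round the work are solid. World frame = base frame: x ahead of the robot, y to its left, z up, the work surface at z = 0. Lengths are in mm, angles in rad, forces in N, time in s.
With the tool pointing down it reaches from about 275 to 750 mm from the base axis. Payload 10.2 kg.
Tool frame: the origin (TCP) lies at the very end of the fingers, on their centre line; the grasp point (between the pads) lies 19 mm behind it; z points along the fingers, y is the line along which they close (so a half turn about z gives the same grasp; the last joint's range is limited). The gripper opens to 85 mm and grips with 20 to 120 N. Pads are 22 mm wide; open, the fingers measure 114 mm over their backs; the gripper's body (76 mm by 85 mm) begins 54 mm behind the grasp point. The pads swing forward as they close: fully open they stand 13 mm farther back than shut.
Start: joints at [1.056, 0.313, 1.498, -0, 1.331, -0.223], TCP at [151.043, 502.809, 231.294] pointing down, gripper open.
Joint ranges: [-2.94, 2.94], [-0.97, 2.17], [0.19, 2.56], [-1.23, 4.37], [0.02, 3.11], [-2.88, 2.88]. Speed limits (rad/s): [2.39, 2.39, 3.01, 3.14, 3.14, 3.14].

### API

Orientations are given as a unit quaternion [w, x, y, z].
In Python, from rig import ctrl, optics gives the robot as it stands. The module is installed in compiled form; this text tells all that it offers.
- The arm moves only by the shell command python3 -m handwheel 'ROWS' [FORCE]. ROWS is JSON, a list that holds one entry, the list of rows, each a list of 5 numbers: the gripper command: -1 is fully open, 1 is shut, values between are in proportion, then the shift along the world's x, y, z in units of 50 mm (1.0 is 50 mm), then the turn about the world's z in units of 8 degrees (1.0 is 8 degrees). In form: [[[gripper, tx, ty, tz, twist], ...]]. A call has 1 to 10 rows; each row shifts and turns the commanded pose from where the row before left it; what a row does not reach is not made up. A row lasts 1/10 s, in which the tool goes at most 50 mm and 8.59 degrees, less where a joint would pass 70% of its speed; a pose out of reach is approached as far as the arm can. A call is refused whole if a number of a shift passes 1 or a number of a turn 1, either way. A call with a gripper value outside its range is refused whole. The fingers move at their own pace and stop on an object; FORCE is the grip in N (left out, the last holds). Time passes only in rows, so rows that do not move let the fingers close. It gives the time, the measured TCP pose, the force, the opening and the grip force at its end, in the units of the state.
- ctrl.sense(): the state, without advancing time (a new reading comes with each control period).
- optics.capture(name): name is "side" or "top" or "wrist"; returns a dict with "img" (480x640x3 uint8, blue, green, red), "K" (3x3 intrinsics, pixels), "R" (3x3) and "t" (3): a world point X has camera coordinates R X + t. Camera axes: x right, y down, z forward; pixel columns grow to the right and rows downward; lengths in mm; the calibration is good to about 2 mm. The wrist camera is an equidistant fisheye: a pixel r from the principal point sees the ray r / f radians off the axis. A picture is of the moment at which its call begins. There is no depth.
- ctrl.finish_job(): hands the job in; it is judged then, once.
The state is a dict: "time_s": time; "joints": joint angles; "dq": joint speeds; "tau": joint torques, N m; "eef_pos": TCP position; "ee_rot": TCP orientation; "force": force on the tool from outside, world axes, zero at the start; "wrist_torque": the same for the moment, N m; "grip_width": opening from 0.0 (shut) to 1.0 (fully open); "grip_force": force on a finger pad.
Only numpy, scipy, OpenCV 4.12 (cv2) and the standard library are available. Lean on these libraries where they do the work, as an engineer would, in place of code of your own. Each camera call takes 0.05 s, during which the arm holds its last target. There are 200 camera calls.

## Working session

There is one attempt and no reset: what is moved stays moved. The work goes in short steps, Python scripts to look and compute and a shell command to move; the robot and the scene stay as the last step left them, time stands still between calls to the robot, and variables do not carry over. Pictures are saved under pics/ and viewed, at most 10 in all, crops included, and the job is handed in when it is done.

```bash
mkdir -p pics; cat > h.py <<'E'
import numpy as np, cv2
from rig import ctrl, optics
def ray(c,u,v):
    d=c["R"].T@np.linalg.inv(c["K"])@[u,v,1.]; o=-c["R"].T@c["t"]; return o,d
def onz(c,u,v,z):
    o,d=ray(c,u,v); return (o+d*(z-o[2])/d[2]).round(1)
def proj(c,X):
    p=c["K"]@(c["R"]@np.array(X,float)+c["t"]); return (p[:2]/p[2]).round(1)
def two(c1,p1,c2,p2):
    P=[c["K"]@np.c_[c["R"],c["t"]] for c in(c1,c2)]
    X=cv2.triangulatePoints(P[0],P[1],np.array(p1,float),np.array(p2,float)).ravel(); return (X[:3]/X[3]).round(1)
E
python3 - <<'E'
from h import *
for n in("side","top"):
    c=optics.capture(n); cv2.imwrite(f"pics/{n}0.png",c["img"]); print(n,c["K"],-c["R"].T@c["t"],c["R"][2])
    np.savez(f"{n}0.npz",**c)
print(ctrl.sense())
E
```

```text
side [[550.30364555   0.         323.74845734]
 [  0.         550.30364555 241.82032484]
 [  0.           0.           1.        ]] [ 275.22049128 1073.55233421  659.63716292] [ 0.23313136 -0.86315034 -0.44790765]
top [[526.54706006   0.         319.49866896]
 [  0.         526.54706006 227.63369436]
 [  0.           0.           1.        ]] [ 282.96125925   85.31654478 1524.90168565] [ 0.19441557 -0.00862011 -0.98088138]
{'time_s': 0.1, 'joints': array([ 1.05556677e+00,  3.13440351e-01,  1.49834625e+00,  3.21751856e-06,
        1.33099970e+00, -2.23411296e-01]), 'dq': array([-0.0007343 , -0.0023064 , -0.00252075,  0.00106477, -0.00031616,
        0.00100013]), 'tau': array([ 3.48057612e-03, -4.12905586e+01, -2.60139316e+01, -1.42164881e-04,
        3.15769779e-03,  7.43195756e-06]), 'eef_pos': array([150.94345076, 502.60060372, 230.77420158]), 'ee_rot': array([-2.16899444e-04,  1.45392311e-01,  9.89373903e-01, -5.56017121e-04]), 'force': array([-0.58358894, -0.2940154 ,  0.08519532]), 'wrist_torque': array([-0.0257277 ,  0.03839545, -0.00362122]), 'grip_force': 0.0, 'grip_width': 0.9986740867063951}
```

View pics/side0.png

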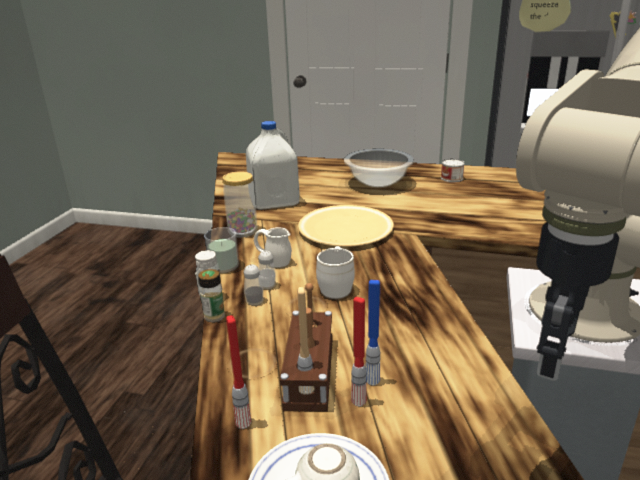

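View pics/top0.png

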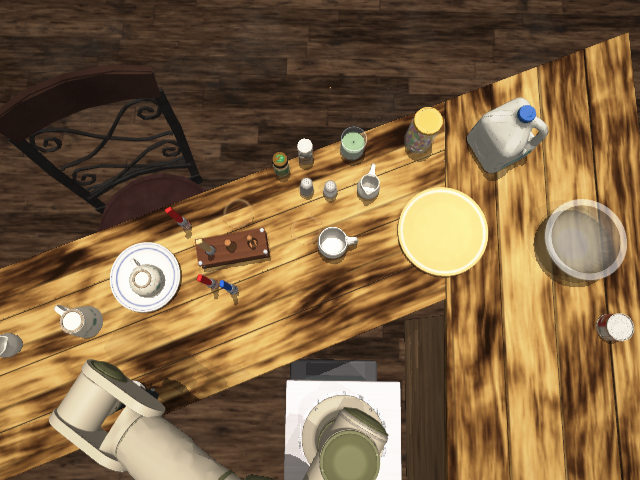

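Side view: three decoy brushes stand on the counter, red at (236,320–425), red at (359,300–400) and blue at (373,285–380). The pale tall tool at about (303,290–365), inside the stand (285–332, 313–408), is the only pale-handled one in a hole, so it fits. The white mug is at (336,273) side / (333,243) top, and the tan plate at (443,231) top. I'll confirm with an enlarged crop.

```bash
python3 - <<'E'
from h import *
a=np.load("side0.npz");b=np.load("top0.npz")
A=cv2.resize(a["img"][270:420,220:400],None,fx=3.2,fy=3.2,interpolation=2)
B=cv2.resize(b["img"][215:300,180:360],None,fx=4.4,fy=4.4,interpolation=2)
cv2.imwrite("pics/c1.png",A); cv2.imwrite("pics/c2.png",B)
# plate ellipse
hsv=cv2.cvtColor(b["img"],cv2.COLOR_BGR2HSV)
m=np.zeros((480,640),np.uint8); m[170:290,385:500]=1
mm=((hsv[...,2]>150)&(hsv[...,1]<160)&(m>0)).astype(np.uint8)*255
cs=max(cv2.findContours(mm,0,2)[0],key=cv2.contourArea); e=cv2.fitEllipse(cv2.convexHull(cs)); print(e, onz(b,*e[0],19))
E
```

```text
((434.9261474609375, 209.53280639648438), (116.03178405761719, 137.9936981201172), 157.9143524169922) [ 641.5 -266.9   19. ]
```

View pics/c1.png

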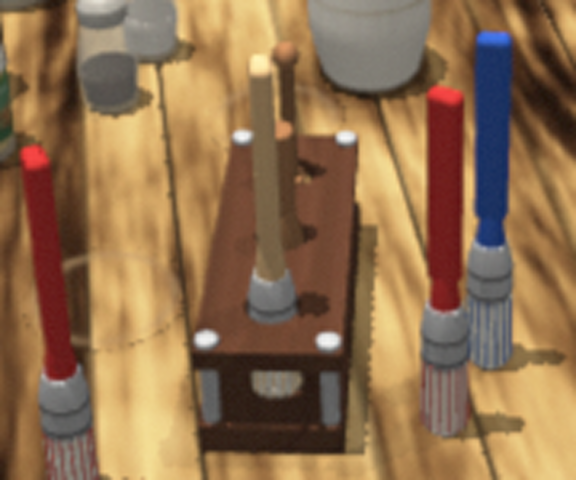

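View pics/c2.png

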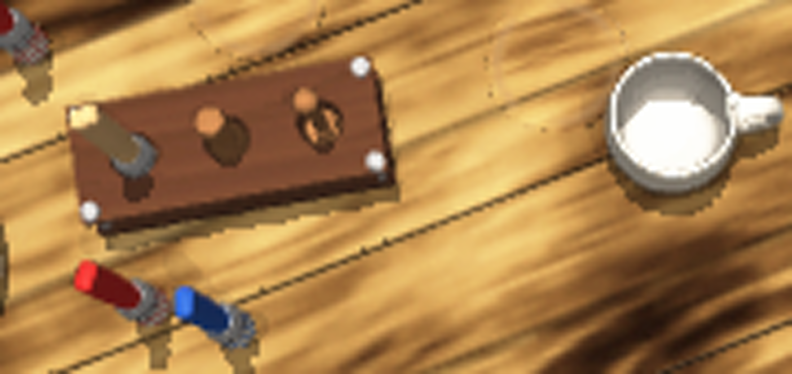

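The crops confirm it: the pale wooden handle with a steel ferrule, top at crop-side (260,65) / crop-top (83,113), stands in the stand hole nearest the side camera (+y). The muddler is in the middle, and the ball-topped dipper is in the -y hole.

```bash
python3 - <<'E'
from h import *
a=np.load("side0.npz");b=np.load("top0.npz")
f=lambda x,y:(180+x/4.4-.4,215+y/4.4-.4)
g=lambda x,y:(220+x/3.2-.35,270+y/3.2-.35)
print("brush top two",two(a,g(260,62),b,f(82,115)),"onz215",onz(b,*f(82,115),215),onz(a,*g(260,62),215))
print("ferrule at hole", onz(b,*f(140,158),74), onz(a,*g(272,305),67))
for p in[(90,211),(360,67),(375,160)]: print("knob",onz(b,*f(*p),70))
for p in[(206,340),(328,341),(243,137),(345,138)]: print("knobside",onz(a,*g(*p),70))
hsv=cv2.cvtColor(b["img"],cv2.COLOR_BGR2HSV)
print("mug",onz(b,*f(672,122),91))
print("salt/pepper/creamer",onz(b,307,185,85),onz(b,330,187,85),onz(b,369,185,85))
print("decoys blue,red,red",onz(b,*f(185,302),207),onz(b,*f(88,278),207),onz(b,170,212,207))
# plate edges by extreme points of pale-yellow mask
mm=(hsv[...,0]>15)&(hsv[...,0]<32)&(hsv[...,2]>200)
mm=mm.astype(np.uint8); mm[:, :395]=0; mm[:,492:]=0; mm[:180]=0; mm[280:]=0
mm=cv2.morphologyEx(mm,cv2.MORPH_OPEN,np.ones((7,7)))
cs=max(cv2.findContours(mm,0,2)[0],key=cv2.contourArea); e=cv2.fitEllipse(cv2.convexHull(cs)); print(e, "plate",onz(b,*e[0],19))
print("plate eye",onz(b,443,231.5,19))
# mask of mug
E
```

```text
brush top two [502.9 378.6 213.4] onz215 [503.8 378.5 215. ] [501.  381.2 215. ]
ferrule at hole [500.7 371.9  74. ] [501.4 380.9  67. ]
knob [467.  402.3  70. ]
knob [562.3 235.7  70. ]
knob [502.4 224.   70. ]
knobside [525.3 417.9  70. ]
knobside [465.  405.2  70. ]
knobside [560.3 239.5  70. ]
knobside [500.5 227.7  70. ]
mug [526.4  36.7  91. ]
salt/pepper/creamer [690.9 109.9  85. ] [686.1  44.6  85. ] [694.  -65.9  85. ]
decoys blue,red,red [398.7 315.7 207. ] [411.5 371.3 207. ] [578.5 456.7 207. ]
((440.60430908203125, 229.61312866210938), (85.73053741455078, 98.82199096679688), 123.58121490478516) plate [ 581.5 -281.8   19. ]
plate eye [ 576.  -288.6   19. ]
```

```bash
python3 -m handwheel '[[[-1,0,0,1,0],[-1,0.6,-0.2,0.3,-0.8],[-1,0.7,-0.25,0,-0.8],[-1,0.7,-0.25,0,-0.8],[-1,0.7,-0.25,0,-0.8],[-1,0.7,-0.25,0,-0.8],[-1,0.7,-0.25,0,-0.8],[-1,0.7,-0.25,0,-0.8],[-1,0.7,-0.25,0,-0.8],[-1,0.7,-0.25,0,-0.8]]]' 60
python3 -m handwheel '[[[-1,0.7,-0.25,0,-0.55],[-1,0,0,0,0],[-1,0,0,0,0]]]'
cat >> h.py <<'E'
from scipy.spatial.transform import Rotation as Ro
def pose():
    s=ctrl.sense(); q=s["ee_rot"]; M=Ro.from_quat([q[1],q[2],q[3],q[0]]).as_matrix()
    print("t",round(s["time_s"],2),"tcp",s["eef_pos"].round(1),"close ang",np.degrees(np.arctan2(M[1,1],M[0,1])).round(2),"z",M[:,2].round(3),"F",s["force"].round(1),"gw",round(s["grip_width"],3),"gf",round(s["grip_force"],1)); return s
E
python3 - <<'E'
from h import *
pose(); c=optics.capture("wrist"); cv2.imwrite("pics/w1.png",c["img"]); np.savez("w1.npz",**c); print(c["K"],c["R"],-c["R"].T@c["t"])
E
```

```text
time_s: 1.1
eef_pos: [462.3, 392.0, 295.9]
ee_rot: [-0.0, 0.606, 0.796, -0.0]
force: [-0.3, 1.2, 0.1]
grip_width: 0.999
grip_force: 0.0
time_s: 1.4
eef_pos: [496.2, 380.0, 295.5]
ee_rot: [-0.0, 0.634, 0.773, -0.001]
force: [-0.2, 0.1, 0.1]
grip_width: 0.997
grip_force: 0.0
t 1.4 tcp [496.2 380.  295.5] close ang 11.26 z [-0.001 -0.    -1.   ] F [-0.2  0.1  0.1] gw 0.997 gf 0.0
[[371.64829954   0.         318.750969  ]
 [  0.         371.64829954 237.8920755 ]
 [  0.           0.           1.        ]] [[ 0.98081555  0.19493138 -0.0016145 ]
 [ 0.1855497  -0.93100742  0.31431908]
 [ 0.05976754 -0.30858862 -0.94931602]] [480.71238436 459.09892928 438.29552675]
```

View pics/w1.png

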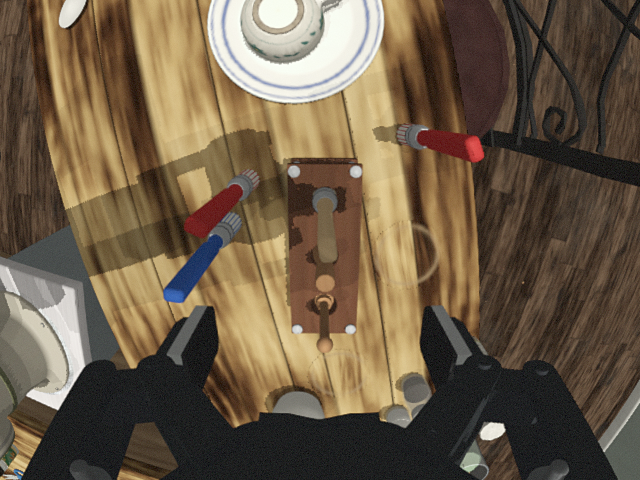

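The wrist view shows the stand at (290–362, 160–332), square to the gripper, and the brush's top end at about (327,256), 17 px wide, so the thin side faces the closing direction. The decoys lie well outside the fingers.

```bash
python3 - <<'E'
from h import *
c=np.load("w1.npz"); b=np.load("top0.npz")
def fe(u,v,z):
    K=c["K"]; x=(u-K[0,2])/K[0,0]; y=(v-K[1,2])/K[1,1]; th=np.hypot(x,y)
    d=c["R"].T@np.array([np.sin(th)*x/th,np.sin(th)*y/th,np.cos(th)]); o=-c["R"].T@c["t"]; return (o+d*(z-o[2])/d[2]).round(1)
print("top end",fe(327,251,215)); print("hole",fe(324,196,67)); print("knobs",[fe(*p,70) for p in[(294,172),(356,172),(297,329),(350,329)]])
print("saucer edge",fe(295,102,5), "mug top",fe(298,392,91))
# handle row widths
im=c["img"]; 
hsv=cv2.cvtColor(im,cv2.COLOR_BGR2HSV)
for v in range(215,262,5): print(v,hsv[v,312:342,0].tolist())
E
```

```text
top end [501.7 378.9 215. ]
hole [500.6 383.5  67. ]
knobs [array([466.2, 402.5,  70. ]), array([526.9, 414.7,  70. ]), array([500.8, 224.9,  70. ]), array([561.4, 236.9,  70. ])]
saucer edge [449.5 473.4   5. ] mug top [516.4 146.2  91. ]
215 [12, 10, 11, 8, 11, 12, 18, 19, 18, 17, 18, 18, 19, 18, 18, 20, 18, 19, 17, 18, 16, 10, 12, 13, 10, 12, 10, 10, 11, 12]
220 [11, 10, 11, 11, 11, 12, 16, 20, 19, 19, 19, 20, 16, 18, 17, 20, 19, 21, 17, 17, 19, 13, 10, 12, 11, 11, 9, 10, 12, 11]
225 [11, 11, 11, 10, 11, 13, 17, 20, 18, 17, 19, 21, 17, 17, 18, 18, 19, 19, 18, 17, 18, 16, 12, 11, 11, 10, 10, 12, 11, 11]
230 [11, 10, 10, 10, 11, 12, 18, 19, 19, 19, 19, 19, 20, 18, 17, 20, 18, 19, 18, 18, 19, 18, 14, 11, 9, 10, 11, 10, 11, 12]
235 [12, 10, 12, 10, 10, 13, 17, 17, 19, 20, 17, 17, 17, 18, 17, 20, 18, 18, 20, 18, 17, 17, 16, 12, 12, 12, 10, 11, 12, 11]
240 [11, 11, 10, 11, 11, 16, 18, 18, 18, 18, 17, 17, 18, 18, 18, 18, 18, 19, 18, 18, 18, 20, 19, 17, 10, 11, 9, 11, 13, 11]
245 [11, 10, 12, 13, 11, 16, 20, 19, 18, 19, 18, 19, 20, 20, 17, 19, 18, 19, 18, 18, 18, 18, 18, 19, 15, 11, 11, 11, 11, 9]
250 [11, 15, 14, 17, 14, 15, 17, 18, 18, 18, 17, 18, 18, 19, 19, 19, 18, 17, 19, 18, 18, 16, 20, 18, 18, 13, 10, 10, 11, 11]
255 [10, 14, 15, 17, 13, 14, 14, 19, 18, 18, 18, 20, 18, 19, 18, 19, 18, 17, 20, 19, 19, 19, 18, 18, 20, 17, 9, 11, 12, 11]
260 [13, 8, 11, 13, 15, 15, 15, 13, 16, 20, 19, 20, 18, 19, 19, 19, 18, 19, 16, 17, 18, 19, 16, 15, 15, 11, 10, 12, 12, 10]
```

```bash
python3 -m handwheel '[[[-1,0.12,0,0,0],[-1,0,0,-0.5,0],[-1,0,0,-0.6,0],[-1,0,0,-0.6,0],[-1,0,0,-0.5,0],[-1,0,0,-0.33,0],[-1,0,0,0,0],[0,0,0,0,0],[1,0,0,0,0],[1,0,0,0,0]]]' 60
python3 -m handwheel '[[[1,0,0,0,0],[1,0,0,0,0],[1,0,0,0,0],[1,0,0,0,0],[1,0,0,0,0]]]'
python3 -c "from h import *;pose()"
```

```text
time_s: 2.45
eef_pos: [502.3, 380.6, 171.0]
ee_rot: [0.0, 0.634, 0.773, 0.001]
force: [0.7, -0.8, 0.5]
grip_width: 0.513
grip_force: 0.0
time_s: 2.95
eef_pos: [502.2, 380.4, 170.3]
ee_rot: [0.0, 0.634, 0.773, 0.0]
force: [-1.1, 0.6, 3.7]
grip_width: 0.132
grip_force: 58.8
t 2.95 tcp [502.2 380.4 170.3] close ang 11.28 z [ 0.001  0.    -1.   ] F [-1.1  0.6  3.7] gw 0.132 gf 58.8
```

```bash
python3 -m handwheel '[[[1,0,0,0.2,0],[1,0,0,0.3,0],[1,0,0,0.3,0],[1,0,0,0.4,0],[1,0,0,0.4,0],[1,0,0,0.4,0],[1,0,0,0.5,0],[1,0,0,0.5,0],[1,0,0,0.4,0],[1,0,0,0.2,0]]]' 60
python3 -m handwheel '[[[1,0,0,0,0],[1,0,0,0,0]]]'
python3 - <<'E'
from h import *
pose()
a=optics.capture("side");b=optics.capture("top")
A=cv2.resize(a["img"][180:420,200:420],None,fx=1.8,fy=1.8); B=cv2.resize(b["img"][200:290,180:360],None,fx=2.2,fy=4.8)
cv2.imwrite("pics/l1.png",A); cv2.imwrite("pics/l2.png",B)
E
```

```text
time_s: 3.95
eef_pos: [502.1, 380.3, 351.9]
ee_rot: [0.0, 0.634, 0.773, 0.001]
force: [0.3, -0.2, -1.4]
grip_width: 0.138
grip_force: 58.5
time_s: 4.15
eef_pos: [501.9, 380.2, 348.6]
ee_rot: [-0.0, 0.634, 0.773, -0.001]
force: [0.2, -0.5, -0.9]
grip_width: 0.129
grip_force: 58.5
t 4.15 tcp [501.9 380.2 348.6] close ang 11.28 z [-0.002 -0.001 -1.   ] F [ 0.2 -0.5 -0.9] gw 0.129 gf 58.5
```

View pics/l1.png

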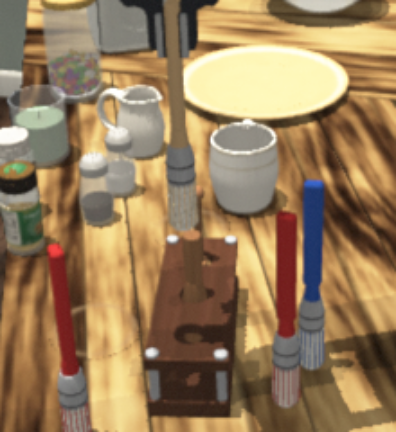

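The brush hangs upright from the gripper, clear of the stand, with its bristle tip at crop (183,229). The dipper, muddler and mug are undisturbed.

```bash
python3 - <<'E'
from h import *
a=np.load("side0.npz")
print("tip",onz(a,200+183/1.8,180+225/1.8,187),"expected px",proj(a,[502,380.2,187]))
print("mug side",onz(a,335.2,255.8,91))
g=cv2.cvtColor(np.load("top0.npz")["img"],6)
hs=cv2.cvtColor(np.load("top0.npz")["img"],cv2.COLOR_BGR2HSV)
m=((hs[...,1]<50)&(hs[...,2]>90)).astype(np.uint8); m[:,:315]=0;m[:,348:]=0;m[:225]=0;m[262:]=0
c=max(cv2.findContours(m,0,2)[0],key=cv2.contourArea); print(cv2.boundingRect(c),cv2.minEnclosingCircle(c))
b=np.load("top0.npz")
print(onz(b,*cv2.minEnclosingCircle(c)[0],91))
E
```

```text
tip [500.5 383.1 187. ] expected px [301.2 303.9]
mug side [529.6  39.1  91. ]
(318, 227, 30, 31) ((332.5798645019531, 242.29034423828125), 15.732510566711426)
[526.5  36.   91. ]
```

```bash
python3 -m handwheel '[[[1,0,-0.3,0,0],[1,0.04,-0.6,0,0],[1,0.05,-0.8,0,0],[1,0.05,-0.8,0,0],[1,0.05,-0.8,0,0],[1,0.05,-0.8,0,0],[1,0.05,-0.8,0,0],[1,0.05,-0.7,0,0],[1,0.05,-0.5,0,0],[1,0.05,-0.3,0,0]]]'
python3 -m handwheel '[[[1,0.02,-0.15,0,0],[1,0,0,0,0],[1,0,0,0,0]]]'
python3 - <<'E'
from h import *
pose()
a=optics.capture("side");b=optics.capture("top")
A=cv2.resize(a["img"][150:320,240:440],None,fx=2.5,fy=2.5); B=cv2.resize(b["img"][200:280,280:400],None,fx=2.5,fy=2.5)
B=cv2.copyMakeBorder(B,0,A.shape[0]-B.shape[0],0,0,0)
cv2.imwrite("pics/m1.png",np.hstack([A,B]))
E
```

```text
time_s: 5.25
eef_pos: [523.9, 58.6, 349.1]
ee_rot: [-0.0, 0.635, 0.773, -0.0]
force: [-0.0, 0.8, -2.0]
grip_width: 0.13
grip_force: 58.5
time_s: 5.55
eef_pos: [525.0, 53.7, 349.7]
ee_rot: [-0.0, 0.634, 0.773, 0.0]
force: [-0.9, -0.5, -0.4]
grip_width: 0.132
grip_force: 58.5
t 5.55 tcp [525.   53.7 349.7] close ang 11.33 z [-0.  0. -1.] F [-0.9 -0.5 -0.4] gw 0.132 gf 58.5
```

View pics/m1.png

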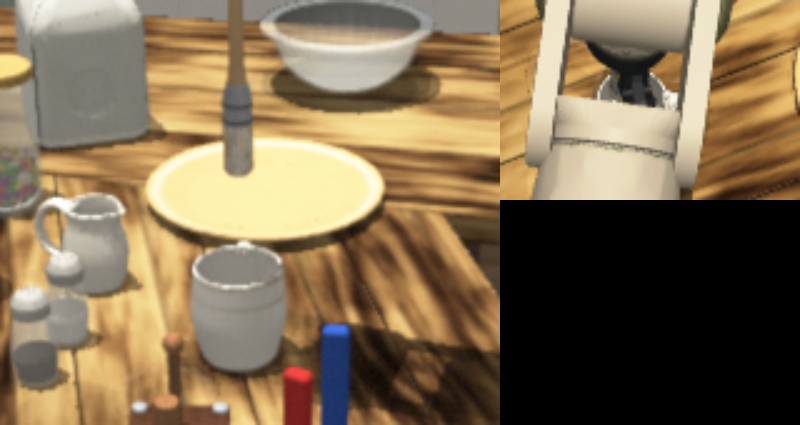

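The upright brush hangs over the mug's back edge (tip at (238,170), mug mouth at (240,265) in the crop). The sum I still need is +2.5 mm in x and -16 mm in y, then down.

```bash
python3 -m handwheel '[[[1,0.05,-0.32,0,0],[1,0,0,0,0],[1,0,0,-0.4,0],[1,0,0,-0.5,0],[1,0,0,-0.5,0],[1,0,0,-0.4,0],[1,0,0,-0.2,0],[1,0,0,0,0]]]'
python3 - <<'E'
from h import *
pose()
a=optics.capture("side")
cv2.imwrite("pics/m2.png",cv2.resize(a["img"][180:320,260:420],None,fx=3,fy=3))
E
```

```text
time_s: 6.45
eef_pos: [527.1, 37.4, 249.0]
ee_rot: [-0.001, 0.634, 0.773, -0.0]
force: [0.3, 0.5, -1.2]
grip_width: 0.136
grip_force: 58.5
t 6.45 tcp [527.1  37.4 249. ] close ang 11.31 z [-0.002  0.    -1.   ] F [ 0.3  0.5 -1.2] gw 0.136 gf 58.5
```

View pics/m2.png

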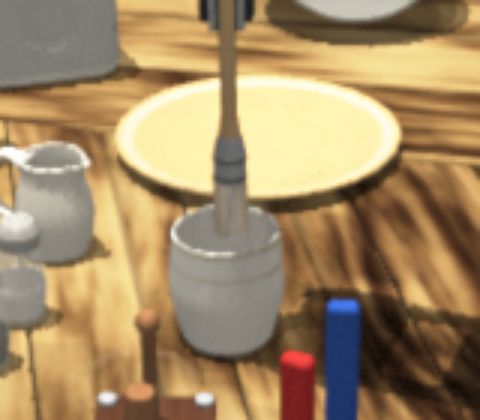

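The bristles enter the mouth centrally (brush at (231,235), mug mouth centre about (226,232) in the crop). Next I lower it, hold, and lift out.

```bash
python3 -m handwheel '[[[1,0,0,-0.4,0],[1,0,0,-0.4,0],[1,0,0,0,0],[1,0,0,0,0],[1,0,0,0,0],[1,0,0,0,0]]]'
python3 -m handwheel '[[[1,0,0,0.3,0],[1,0,0,0.5,0],[1,0,0,0.6,0],[1,0,0,0.6,0],[1,0,0,0.6,0],[1,0,0,0.2,0],[1,0,0,0,0],[1,0,0,0,0]]]'
python3 -c "from h import *;pose()"
```

```text
time_s: 7.1
eef_pos: [528.0, 36.8, 211.0]
ee_rot: [0.001, 0.634, 0.773, 0.001]
force: [-0.1, 0.1, -0.8]
grip_width: 0.131
grip_force: 58.4
time_s: 7.9
eef_pos: [527.3, 36.8, 348.4]
ee_rot: [-0.001, 0.634, 0.773, -0.001]
force: [-0.2, 0.0, -1.1]
grip_width: 0.133
grip_force: 58.6
t 7.9 tcp [527.3  36.8 348.4] close ang 11.28 z [-0.002  0.    -1.   ] F [-0.2  0.  -1.1] gw 0.133 gf 58.6
```

```bash
python3 -m handwheel '[[[1,-0.05,0.4,0,0],[1,-0.08,0.8,0,0],[1,-0.08,0.9,0,0],[1,-0.08,0.9,0,0],[1,-0.08,0.9,0,0],[1,-0.08,0.9,0,0],[1,-0.08,0.9,0,0],[1,-0.08,0.9,0,0],[1,-0.08,0.8,0,0],[1,-0.05,0.5,0,0]]]'
python3 -m handwheel '[[[1,0,0.15,0,0],[1,0,0,0,0],[1,0,0,0,0]]]'
python3 -c "from h import *;pose()"
```

```text
time_s: 8.9
eef_pos: [489.4, 434.4, 347.3]
ee_rot: [-0.001, 0.633, 0.774, -0.002]
force: [-0.0, -0.7, -0.7]
grip_width: 0.133
grip_force: 58.6
time_s: 9.2
eef_pos: [490.9, 438.3, 349.2]
ee_rot: [-0.0, 0.635, 0.773, -0.001]
force: [-0.3, 0.7, -1.1]
grip_width: 0.13
grip_force: 58.6
t 9.2 tcp [490.9 438.3 349.2] close ang 11.22 z [-0.001 -0.001 -1.   ] F [-0.3  0.7 -1.1] gw 0.13 gf 58.6
```

Now down beside the stand's +y end, then ease the bristles against its upper board at low grip force.

```bash
python3 -m handwheel '[[[1,0,0.03,-0.3,0],[1,0,0,-0.5,0],[1,0,0,-0.6,0],[1,0,0,-0.6,0],[1,0,0,-0.6,0],[1,0,0,-0.3,0],[1,0,0,-0.12,0],[1,0,0,0,0],[1,0,0,0,0]]]' 20
python3 -c "from h import *;pose()"
python3 -m handwheel '[[[1,0.04,-0.2,0,0],[1,0.04,-0.2,0,0],[1,0.04,-0.2,0,0],[1,0.04,-0.2,0,0],[1,0.04,-0.2,0,0],[1,0,0,0,0]]]' 20
python3 - <<'E'
from h import *
pose()
a=optics.capture("side")
cv2.imwrite("pics/t1.png",cv2.resize(a["img"][180:430,210:400],None,fx=2.4,fy=2.4))
E
```

```text
time_s: 10.1
eef_pos: [491.1, 440.5, 200.2]
ee_rot: [0.0, 0.634, 0.773, 0.001]
force: [0.9, 0.4, 0.1]
grip_width: 0.132
grip_force: 58.6
t 10.1 tcp [491.1 440.5 200.2] close ang 11.24 z [ 0.002  0.001 -1.   ] F [0.9 0.4 0.1] gw 0.132 gf 58.6
time_s: 10.7
eef_pos: [500.9, 389.3, 198.8]
ee_rot: [0.0, 0.635, 0.773, -0.0]
force: [-0.8, 1.4, -0.0]
grip_width: 0.131
grip_force: 57.8
t 10.7 tcp [500.9 389.3 198.8] close ang 11.2 z [-0.    -0.001 -1.   ] F [-0.8  1.4 -0. ] gw 0.131 gf 57.8
```

View pics/t1.png

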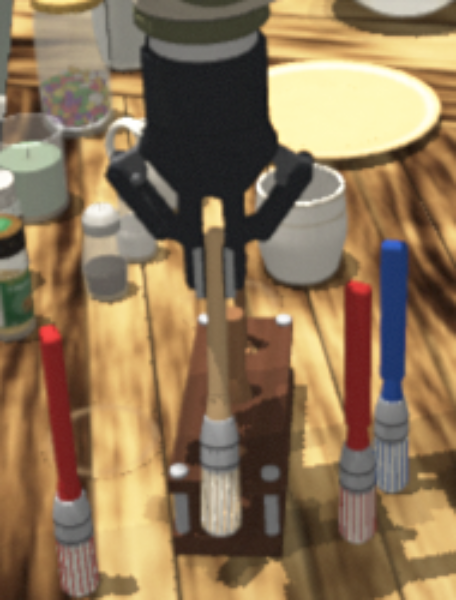

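The brush is tilting in the pads as intended: bristles at (220,500) rest against the stand's end and the handle leans inward to (212,205), with only about 1.5 N of push. I'll continue to about 45°.

```bash
python3 -m handwheel '[[[1,0.04,-0.2,-0.04,0],[1,0.04,-0.2,-0.04,0],[1,0.04,-0.2,-0.05,0],[1,0.04,-0.2,-0.05,0],[1,0.04,-0.19,-0.09,0],[1,0.04,-0.19,-0.09,0],[1,0.04,-0.19,-0.09,0],[1,0.04,-0.19,-0.09,0],[1,0,0,0,0]]]'
python3 - <<'E'
from h import *
pose()
a=optics.capture("side"); np.savez("t2.npz",**a)
A=a["img"]; hs=cv2.cvtColor(A,cv2.COLOR_BGR2HSV)
# what the side camera should see
s=ctrl.sense(); G=s["eef_pos"]+[0,0,19]; y=np.array([-.195,.981,0])
print("grip px",proj(a,G))
for th in(25,30,35,40,45,50,55):
    T=G+180*(np.sin(np.radians(th))*y-[0,0,np.cos(np.radians(th))]); print(th,T.round(),proj(a,T),"top",proj(a,G-(T-G)*27/180))
cv2.imwrite("pics/t2.png",cv2.resize(A[180:430,210:400],None,fx=2.4,fy=2.4))
E
```

```text
time_s: 11.65
eef_pos: [516.9, 311.2, 171.3]
ee_rot: [0.0, 0.635, 0.773, -0.001]
force: [-1.6, 1.2, 1.1]
grip_width: 0.133
grip_force: 56.6
t 11.65 tcp [516.9 311.2 171.3] close ang 11.21 z [-0.001 -0.001 -1.   ] F [-1.6  1.2  1.1] gw 0.133 gf 56.6
grip px [304.2 279.1]
25 [502. 386.  28.] [304.4 385.4] top [304.2 263. ]
30 [499. 400.  35.] [303.5 387.8] top [304.3 263. ]
35 [497. 413.  43.] [302.6 389.3] top [304.5 263.1]
40 [494. 425.  53.] [301.6 390. ] top [304.6 263.3]
45 [492. 437.  63.] [300.7 389.9] top [304.7 263.6]
50 [490. 447.  75.] [299.7 388.8] top [304.8 264. ]
55 [488. 456.  88.] [298.7 386.8] top [304.9 264.6]
```

View pics/t2.png

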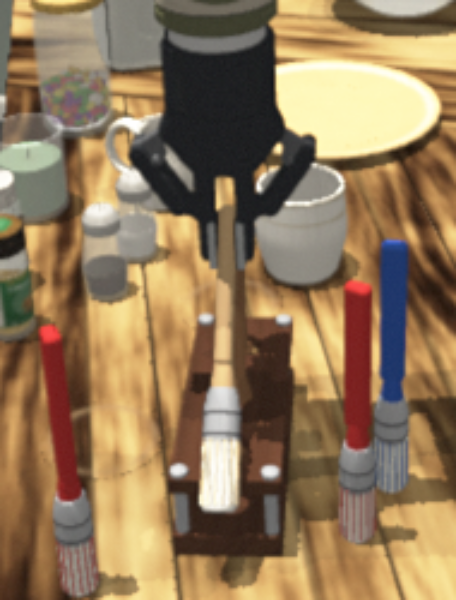

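Bristle tip now at crop (221,505) and the handle end at (224,180). From the contact geometry the lean is about 45°. I'll lift away, then carry it to the plate with a turn.

```bash
python3 -m handwheel '[[[1,0,0,0.1,0],[1,0,0,0.3,0],[1,0,0,0.5,0],[1,0,0,0.6,0],[1,0,0,0.6,0],[1,0,0,0.6,0],[1,0,0,0.6,0],[1,0,0,0.4,0],[1,0,0,0.2,0],[1,0,0,0,0]]]' 80
python3 -m handwheel '[[[1,-0.02,-0.3,0,-0.3],[1,-0.06,-0.6,0,-0.5],[1,-0.06,-0.8,0,-0.6],[1,-0.06,-0.8,0,-0.6],[1,-0.06,-0.8,0,-0.6],[1,-0.06,-0.8,0,-0.6],[1,-0.06,-0.8,0,-0.6],[1,-0.06,-0.8,0,-0.6],[1,-0.06,-0.8,0,-0.6],[1,-0.06,-0.8,0,-0.6]]]'
python3 -m handwheel '[[[1,-0.06,-0.8,0,-0.6],[1,-0.06,-0.8,0,-0.6],[1,-0.06,-0.8,0,-0.6],[1,-0.06,-0.8,0,-0.6],[1,-0.06,-0.8,0,-0.6],[1,-0.06,-0.8,0,-0.5],[1,-0.06,-0.6,0,-0.2],[1,-0.06,-0.4,0,0],[1,0,0,0,0],[1,0,0,0,0]]]'
python3 -c "from h import *;pose()"
```

```text
time_s: 12.7
eef_pos: [516.7, 312.9, 367.7]
ee_rot: [0.001, 0.634, 0.773, 0.001]
force: [1.0, -0.2, -0.9]
grip_width: 0.128
grip_force: 80.6
time_s: 13.7
eef_pos: [487.8, -53.7, 365.5]
ee_rot: [-0.001, 0.882, 0.472, -0.001]
force: [0.4, 0.6, 0.3]
grip_width: 0.132
grip_force: 80.6
time_s: 14.7
eef_pos: [464.4, -341.9, 365.6]
ee_rot: [-0.001, 0.973, 0.232, -0.001]
force: [-0.2, 0.7, -2.0]
grip_width: 0.13
grip_force: 80.6
t 14.7 tcp [ 464.4 -341.9  365.6] close ang -63.13 z [-0.001  0.002 -1.   ] F [-0.2  0.7 -2. ] gw 0.13 gf 80.6
```

```bash
python3 -m handwheel '[[[1,0,0,-0.3,0],[1,0,0,-0.5,0],[1,0,0,-0.5,0],[1,0,0,-0.5,0],[1,0,0,-0.4,0],[1,0,0,-0.2,0],[1,0,0,-0.1,0],[1,0,0,0,0],[1,0,0,0,0],[1,0,0,0,0]]]'
python3 - <<'E'
from h import *
s=pose(); G=s["eef_pos"]+[0,0,19]; a0=np.radians(26.9); y=np.array([np.cos(a0),np.sin(a0),0])
caps={}
for n in("side","top"):
    c=optics.capture(n); caps[n]=c
    d=cv2.absdiff(c["img"],np.load(n+"0.npz")["img"]).max(2)
    m=cv2.morphologyEx((d>40).astype(np.uint8),cv2.MORPH_OPEN,np.ones((3,3)))
    print(n,"grip",proj(c,G),[(th,proj(c,G+180*(np.sin(np.radians(th))*y-[0,0,np.cos(np.radians(th))])).tolist()) for th in(30,40,45,50,60)])
    x0,x1,y0,y1=(280,440,110,270) if n=="side" else (380,540,140,300)
    for r in range(y0,y1,5): print(r,"".join("#" if v else "." for v in m[r,x0:x1:3]))
E
```

```text
time_s: 15.7
eef_pos: [464.8, -342.3, 242.7]
ee_rot: [0.001, 0.973, 0.232, 0.0]
force: [-0.3, -0.1, -1.0]
grip_width: 0.125
grip_force: 80.6
t 15.7 tcp [ 464.8 -342.3  242.7] close ang -63.12 z [ 0.001 -0.001 -1.   ] F [-0.3 -0.1 -1. ] gw 0.125 gf 80.6
side grip [391.5 133.7] [(30, [358.4, 192.7]), (40, [349.2, 187.4]), (45, [345.0, 184.2]), (50, [341.1, 180.5]), (60, [334.4, 172.0])]
110 ..................................########............
115 ...................................#######............
120 ...................................######.............
125 ....................................#####.............
130 ....................................####..............
135 ....................................###...............
140 ..................................#####...............
145 ..................................#...................
150 ...............................#......................
155 .............................###......................
160 ............................##........................
165 ...........................##.........................
170 
[... 2497 characters left out ...]
.................#####....####..#.#################
245 .....................####.....###################.####
250 ......................######.#####.###############.###
255 .......................###.########################.##
260 ........................##############################
265 ......................################################
270 ..........................####################...#####
275 .....................#.....#########################.#
280 ........................##############################
285 .......................#########################.#####
290 .....................###############################..
295 ...................###############################....
```

Tip measured at about (348,183) side and (451,225) top. Both match a lean of about 45° with the tip near (578,-285,134), right over the plate centre. I'm handing in.

```bash
python3 -c "
from h import *
pose(); print(ctrl.finish_job())"
```

```text
t 15.8 tcp [ 464.7 -342.3  242.4] close ang -63.12 z [ 0.001 -0.001 -1.   ] F [ 0.  -0.5 -0.8] gw 0.13 gf 80.6
the job is handed in; nothing more can be done
None
```

I handed the job in at 15.8 s without seeing the verdict: the brush was drawn and dipped about 4 cm below the mug rim, and is held leaning about 45° with its tip about 12 cm above the plate centre.

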